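# Index the vial capper to its blue nest

## Task

Change the vial capper over to the blue nest: with the fingertips push the coloured tabs on the rim of its nest plate, in as many strokes as it takes and either way round, until the blue nest has clicked home straight under the crimping head, then take the hand away. Push gently, and keep off the nests and the crimping head. Pick nothing up, and leave the vials and everything else on the bench standing where they are.

Things in the scene. Friction and masses are not known exactly. Their poses are not given: they have to be found in the camera images.
- plate (a joint): Nest plate's angle (rad): 0 with the blue nest under the crimping head, growing counter-clockwise from above; turns both ways past a full turn, multiples of 2 pi are the same place. About 1 N of drag at a tab holds it where it is left. At each multiple of pi/3 a plunger clicks in: a bump of 5 to 8 N at a tab some 0.11 rad before and after; once past the bump it centres itself.
- capper: Bench vial capper, bolted down. Origin on the bench, on the nest plate's axis; x to the column behind it (32 mm thick, 380 tall, at x 155 mm), z up. Bed plate x -150 to 190, y +-140, 10 mm thick; white block 220 x 220, top at 38 mm. Round white nest plate of radius 75 mm turns at 50 to 62 mm above the bench. Star knobs at x 95, y +-95 mm reach 62 mm.
- tabs: Six finger tabs on the nest plate's rim, 60 degrees apart, turning with it: upright radial fins 8 mm thick, out to 115 mm from the plate's axis, 52 to 78 mm above the bench, each in the colour of the nest just inside it. Counter-clockwise from above: blue, red, yellow, green, black, white. Origin on the plate's axis, 50 mm above the bench; x along the blue tab, z up.
- tab_blue (a point): Middle of the blue tab, 98 mm from the plate's axis, 65 mm above the bench.
- nests: The six coloured nest cups on the plate (36 mm across, 18 mm tall, tops 80 mm above the bench, centres 48 mm from the plate's axis, each with a different bore), one beside each tab of the same colour. Turn with the plate; not to be touched. Origin and axes as those of the tabs.
- nest_blue (a point): Centre of the blue nest's foot, 48 mm from the plate's axis, 62 mm above the bench.
- crimp_axis (a point): Point straight under the crimping head on its axis, 48 mm from the plate's axis towards the column, 62 mm above the bench: the blue nest's centre belongs here.
- head: The crimping head over the rear of the plate, with the arm that clamps it to the column: a 60 mm thick upright cylinder with a knurled steel sleeve, from 144 mm to 350 mm above the bench, on the crimp axis. Not to be touched. Origin and axes as those of the capper.
- vial_a: Clear 22 mm glass vial with blank paper label and orange flip cap, 46 mm tall, standing loose on the capper's bed plate (10 mm above the bench) at its front left corner, about 170 mm from the plate's axis; origin at the centre of its underside. To be left where it stands.
- vial_b: Clear 22 mm glass vial with blank paper label and orange flip cap, 46 mm tall, standing loose on the capper's bed plate (10 mm above the bench) at its front right corner, about 170 mm from the plate's axis; origin at the centre of its underside. To be left where it stands.
- vial_c: Clear 22 mm glass vial with blank paper label and orange flip cap, 46 mm tall, standing loose on the bench to the left of the capper; origin at the centre of its underside. To be left where it stands.
- wash_bottle: White plastic bottle with red cap, 60 mm across, 155 mm tall, on the bench to the left; origin under its centre. To be left alone.
- gauge: Steel ring gauge lying flat on the bench to the right, 42 mm across, 10 mm tall; origin under its centre. To be left alone.
- decapper: Hand decapper (pliers with black handles) lying on the bench to the right, about 150 mm long; origin near its middle. To be left alone.
- cap_tub: Open clear tub of orange caps, 130 x 100 x 45 mm, on the bench to the left; origin under its centre. To be left alone.

How it is judged (in metres and radians):
At the end, for the whole second after the job is handed in: The blue nest's centre is within 3 mm of the crimp axis (plate clicked in, within about 3.5 degrees) and the plate is at rest; the vials, bottle, gauge, decapper and tub are upright and within 20 mm of where they started (horizontal distance between nest_blue and crimp_axis below 0.003 m and velocity of joint plate between -0.05 and 0.05 rad/s and distance of each of vial_a, vial_b, vial_c, wash_bottle, gauge, decapper, cap_tub from where it was at the start of the episode below 0.02 m and angle between each of vial_a, vial_b, vial_c, wash_bottle, gauge, decapper, cap_tub's own z axis and vertical below 0.35 rad); the robot touches nothing.
It fails at once if a vial nest was touched (contact force between any of the fingers, the arm and nests above 1 N).
It fails at once if the crimping head was touched (contact force between any of the fingers, the arm and head above 1 N).
It fails at once if a tab was forced (over 30 N) (contact force between any of the fingers, the arm and tabs above 30 N).
It fails at once if a vial was picked up, tipped or shoved (over 20 mm or 0.35 rad) (distance of any of vial_a, vial_b, vial_c from where it was at the start of the episode above 0.02 m or angle between any of vial_a, vial_b, vial_c's own z axis and vertical above 0.35 rad).
It fails at once if the bottle, gauge, decapper or tub was picked up, tipped or shoved (over 20 mm or 0.35 rad) (distance of any of wash_bottle, gauge, decapper, cap_tub from where it was at the start of the episode above 0.02 m or angle between any of wash_bottle, gauge, decapper, cap_tub's own z axis and vertical above 0.35 rad).
It also fails if it takes over 64 s, if anything falls off the work surface, if the arm or the gripper's body presses on something with over 40 N, if the wrist force passes 120 N, or if a joint passes its speed limit or range.

## Robot

A 6-joint arm with a two-finger parallel gripper is mounted at the origin on the work surface. World frame = base frame: x ahead of the robot, y to its left, z up, the work surface at z = 0. Lengths are in mm, angles in rad, forces in N, time in s.
With the tool pointing down it reaches from about 350 to 875 mm from the base axis. Payload 4.2 kg.
Tool frame: the origin (TCP) lies at the very end of the fingers, on their centre line; the grasp point (between the pads) lies arm.hold_point_z behind it (arm.hold_point_z is the distance from the TCP to the grasp point, in mm); z points along the fingers, y is the direction in which the jaws open and shut (so a half turn about z gives the same grasp; the last joint's range is limited). The gripper opens to 85 mm and grips with 20 to 120 N. Pads are 22 mm wide; open, the fingers measure 114 mm over their backs; the gripper's body (76 mm by 85 mm) begins 54 mm behind the grasp point. The pads swing forward as they close: fully open they stand 13 mm farther back than shut.
Start: joints at [1.555, 0.385, 0.008, 0, -1.194, -0.259], TCP at [169.565, 601.537, 231.312] pointing down, gripper open.
Joint ranges: [-3.14, 3.14], [-1.21, 2.06], [-1.07, 1.41], [-3.16, 2.05], [-2.99, -0.16], [-3.1, 3.1]. Speed limits (rad/s): [2.79, 2.79, 3.14, 3.14, 3.14, 3.14].

## Interface

Orientations are given as a unit quaternion [x, y, z, w].
In Python, from bench import arm gives the robot as it stands.
- The arm moves only by the tool step_arm, never from a script. Its argument "series" is a list of rows, each a list of 6 numbers: the shift along the world's x, y, z scaled (see below), then the turn, a rotation vector about the world's x, y, z scaled (see below). A call has 1 to 12 rows; each row is the pose to reach, as a shift and turn from the pose commanded when the call began; what a row does not reach only later rows make up. The controller multiplies each number of a shift by 400 mm and each number of a turn by pi/2 rad. A row lasts 1/12 s, in which the tool goes at most 41.7 mm and 7.16 degrees, less where a joint would pass 70% of its speed; a pose out of reach is approached as far as the arm can. A call with a number of a shift or a turn outside -1 to 1 is refused whole. A call with a gripper value outside its range is refused whole. "jaw" is the opening, from -1 (shut) to 1 (fully open), set as the call begins (left out, the last holds). The fingers move at their own pace and stop on an object; the grip force is fixed at half the most. Time passes only in rows, so rows that repeat a pose let the fingers close. It gives the time, the measured TCP pose, the force and the opening at its end, in the units of the state.
- arm.read_state(): the state, without advancing time (a new reading comes with each control period).
- arm.get_image(name): name is "scene" or "top"; returns a dict with "image" (384x512x3 uint8, red, green, blue), "camera_matrix" (3x3 intrinsics, pixels), "world_from_camera" (4x4, takes a point from camera to world coordinates). Camera axes: x right, y up, looking along -z (the intrinsics and any distortion apply to the point x, -y, -z); pixel columns grow to the right and rows downward; lengths in mm; the calibration is good to about 2 mm. A picture is of the moment at which its call begins. There is no depth.
- arm.job_done(): hands the job in, once; it reports no verdict.
The state is a dict: "clock": time; "joints": joint angles; "joint_vel": joint speeds; "joint_efforts": joint torques, N m; "position": TCP position; "ee_rot": TCP orientation; "contact_force": force on the tool from outside, world axes, zero at the start; "wrist_torque": the same for the moment, N m; "gripper_width": finger opening in mm.
Only numpy, scipy, OpenCV 4.12 (cv2) and the standard library are available. Lean on these libraries where they do the work, as an engineer would, in place of code of your own. Each camera call takes 0.05 s, during which the arm holds its last target.

## Working session

There is one attempt and no reset: what is moved stays moved. The work goes in short steps, Python scripts to look and compute and a tool call to move; the robot and the scene stay as the last step left them, time stands still between calls to the robot, and variables do not carry over. Pictures are saved under pics/ and viewed, and the job is handed in when it is done.

Besides the shell and the picture viewer there is one more tool, called after ">>>" as name(argument=value, ...) on one line, values as JSON. step_arm: Moves the arm, as the interface text tells. Shifts and turns lie within -1 to 1; 1 stands for 400 mm of shift or pi/2 rad of turn. Its arguments: {"type":"object","properties":{"series":{"type":"array","items":{"type":"array","items":{"type":"number","minimum":-1,"maximum":1}}},"jaw":{"type":"number"}},"required":["series"]}

```bash
mkdir -p pics; python3 - <<'E'
from bench import arm
import cv2,numpy as np
for n in("scene","top"):
    d=arm.get_image(n);cv2.imwrite(f"pics/{n}0.png",d["image"][:,:,::-1])
    np.savez(f"{n}0.npz",**d)
    print(n,d["camera_matrix"].round(1).tolist(),d["world_from_camera"].round(3).tolist(),[k for k in d])
print(arm.read_state(),arm.hold_point_z)
E
```

```text
scene [[364.7, 0.0, 252.3], [0.0, 364.7, 190.3], [0.0, 0.0, 1.0]] [[0.629, -0.54, 0.559, 1165.27], [0.777, 0.416, -0.472, -506.094], [0.023, 0.732, 0.681, 827.35], [0.0, 0.0, 0.0, 1.0]] ['image', 'camera_matrix', 'world_from_camera']
top [[483.4, 0.0, 258.5], [0.0, 483.4, 180.2], [0.0, 0.0, 1.0]] [[-0.02, 0.996, -0.086, 391.157], [-1.0, -0.019, 0.006, 7.479], [0.004, 0.086, 0.996, 1698.199], [0.0, 0.0, 0.0, 1.0]] ['image', 'camera_matrix', 'world_from_camera']
{'clock': 0.1, 'joints': array([ 1.55460663e+00,  3.85504081e-01,  6.75837467e-03, -4.29219752e-04,
       -1.19400718e+00, -2.58596820e-01]), 'joint_vel': array([ 0.00031126, -0.00213242,  0.00417921,  0.00212047, -0.00110416,
       -0.00101756]), 'joint_efforts': array([-8.97803329e-04, -3.93323100e+01,  1.88929296e+01,  4.19799864e+00,
       -2.61352609e-03,  3.86188788e-06]), 'position': array([169.43379536, 601.05190306, 230.31548024]), 'ee_rot': array([ 9.90565046e-01, -1.37039748e-01, -7.97337257e-05,  9.95219547e-04]), 'contact_force': array([ 0.4320935 ,  0.06844559, -0.85333794]), 'wrist_torque': array([-0.02963318, -0.00389739, -0.00450047]), 'gripper_width': 85.69284423614008} 18.700000000000003
```

View pics/scene0.png

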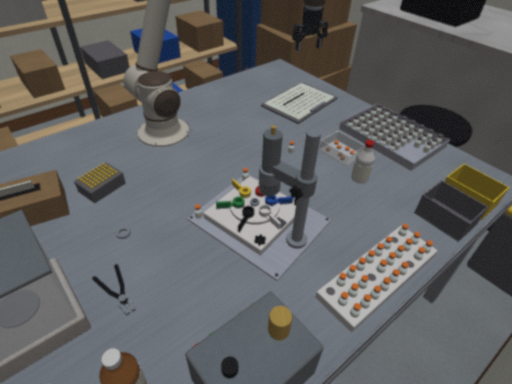

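View pics/top0.png

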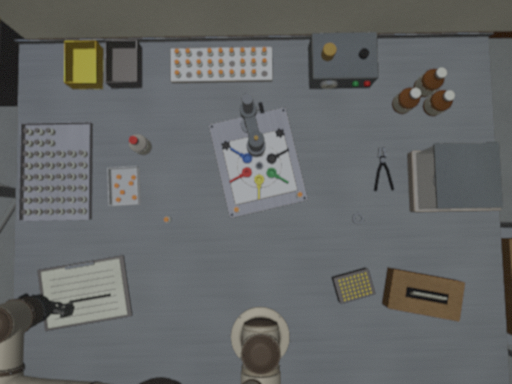

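The capper is at about (258,165) in the top view, with its column away from the robot. I'll enlarge both views.

```bash
cat > h.py <<'E'
import numpy as np,cv2
def ray(d,u,v,z):
    K=d["camera_matrix"];T=d["world_from_camera"]
    r=np.array([(u-K[0,2])/K[0,0],-(v-K[1,2])/K[1,1],-1.]);r=T[:3,:3]@r;o=T[:3,3]
    return o+r*(z-o[2])/r[2]
def proj(d,p):
    K=d["camera_matrix"];T=d["world_from_camera"]
    q=T[:3,:3].T@(np.asarray(p,float)-T[:3,3]);return np.array([K[0,0]*q[0]/-q[2]+K[0,2],K[1,1]*-q[1]/-q[2]+K[1,2]])
E
python3 - <<'E'
import cv2
a=cv2.imread("pics/top0.png")[95:225,200:320];cv2.imwrite("pics/topz.png",cv2.resize(a,None,fx=4.6,fy=4.6,interpolation=cv2.INTER_CUBIC))
a=cv2.imread("pics/scene0.png")[120:260,180:340];cv2.imwrite("pics/scz.png",cv2.resize(a,None,fx=4.2,fy=4.2,interpolation=cv2.INTER_CUBIC))
E
```

```text
(no output)
```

View pics/topz.png

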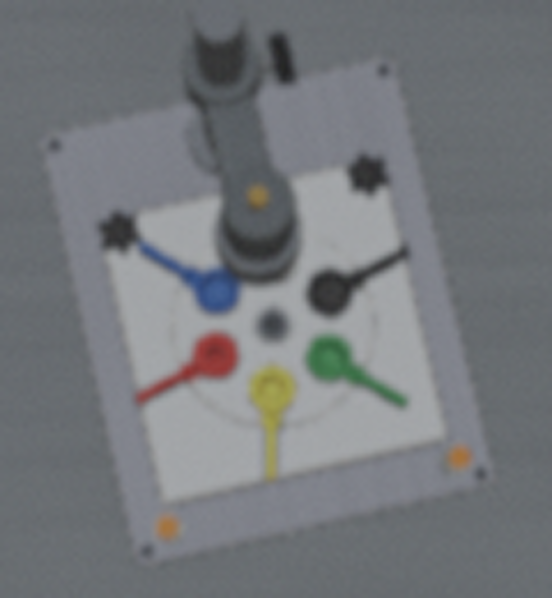

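View pics/scz.png

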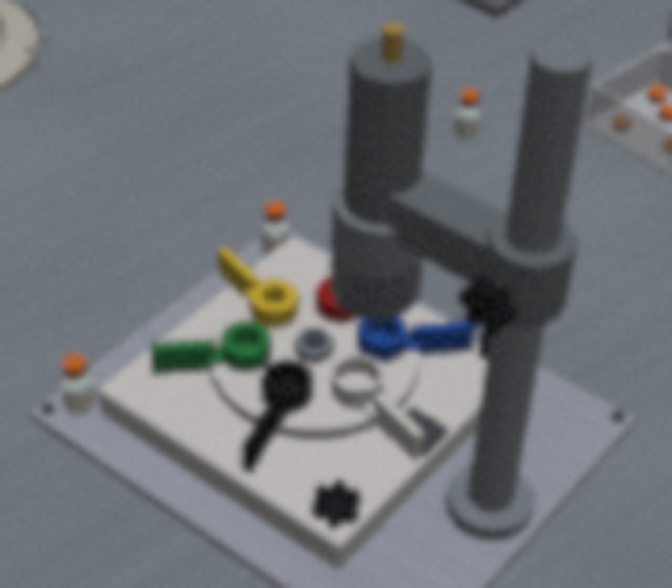

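The white nest is near the head. The blue one sits upper left, roughly 45–60° counter-clockwise from it. Next I'll measure the axis, the capper yaw and the plate angle.

```bash
cat >> h.py <<'E'
def tabs(d):
    im=d["image"];hsv=cv2.cvtColor(im,cv2.COLOR_RGB2HSV);b=im.astype(int)
    R={"blue":(105,125),"red":(172,5),"yellow":(24,34),"green":(55,85)};out={}
    for n,(lo,hi) in R.items():
        H=hsv[...,0];m=((H>=lo)&(H<=hi)) if lo<hi else ((H>=lo)|(H<=hi))
        m=(m&(hsv[...,1]>110)&(hsv[...,2]>50)).astype(np.uint8)
        m[:100]=0;m[225:]=0;m[:,:205]=0;m[:,315:]=0
        k,l,s,c=cv2.connectedComponentsWithStats(m)
        if k<2: continue
        i=1+np.argmax(s[1:,4]);out[n]=(ray(d,*c[i],79)[:2],s[i,4], np.argwhere(l==i)[:,::-1])
    return out
def fit(P,Q): # rigid 2d P->Q
    pc,qc=P.mean(0),Q.mean(0);p=(P-pc)@[1,1j];q=(Q-qc)@[1,1j]
    a=(q*p.conj()).sum();s=abs(a)/(abs(p)**2).sum();a/=abs(a)
    c=qc@[1,1j]-a*(pc@[1,1j]);return c,np.angle(a),s,abs(Q@[1,1j]-(c+a*(P@[1,1j])))
E
python3 - <<'E'
from h import *
d=dict(np.load("top0.npz"))
t=tabs(d);O={"blue":0,"red":1,"yellow":2,"green":3}
names=list(t)
for n in names: print(n,t[n][0].round(1),t[n][1])
U=np.array([[np.cos(O[n]*np.pi/3),np.sin(O[n]*np.pi/3)] for n in names])
Q=np.array([t[n][0] for n in names])
# similarity
p=(U-U.mean(0))@[1,1j];q=(Q-Q.mean(0))@[1,1j];a=(q*p.conj()).sum()/(abs(p)**2).sum()
c=Q.mean(0)@[1,1j]-a*(U.mean(0)@[1,1j]);print("axis",c,"blue dir",np.degrees(np.angle(a)),"r",abs(a),abs(Q@[1,1j]-c-a*(U@[1,1j])))
f=lambda x,y:(200+x/4.6-.4,95+y/4.6-.4)
px=[((118,232),(95,95,60)),((368,174),(95,-95,60)),((165,500),(-110,110,38)),((447,432),(-110,-110,38)),((42,137),(190,140,10)),((391,60),(190,-140,10)),((143,565),(-150,140,10)),((492,480),(-150,-140,10))]
P=np.array([x[1][:2] for x in px],float);Q=np.array([ray(d,*f(*x[0]),x[1][2])[:2] for x in px])
c2,y,s,r=fit(P,Q);print("capper",c2,np.degrees(y),s,r.round(1))
print("hub",ray(d,*f(272,325),68))
print("plate deg",np.degrees(np.angle(a)-y))
for n in((168,527),(460,458)):print("vial",ray(d,*f(*n),54))
E
```

```text
blue [610.1  38.5] 66
red [557.7  42.4] 74
yellow [531.7  -2.9] 64
green [555.9 -46.6] 40
axis (582.6251998441288-3.851784060924791j) blue dir 58.0788832032085 r 51.11488560039695 [1.12857736 1.49487791 0.81141647 0.69681791]
capper (584.4979991005472-5.098001432153417j) 12.21984857824135 0.9839595070564218 [1.4 1.2 3.6 4.1 3.  5.5 3.7 4.2]
hub [583.39964073  -4.35857857  68.        ]
plate deg 45.85903462496715
vial [436.45905228  75.2395361   54.        ]
vial [ 483.28370254 -141.73002327   54.        ]
```

Axis is about (583.5, −4.4), yaw 12.2°, plate about +46°, so it has to turn 46° clockwise. I'll use shut fingers on the yellow tab, at world 178° at the front, and push it round to about 132°. The hand goes over there high first.

>>> step_arm(series=[[0.02,-0.04,0,0,0,0],[0.05,-0.1,0,0,0,0],[0.085,-0.17,0,0,0,0],[0.12,-0.24,0,0,0,0],[0.155,-0.31,0,0,0,0],[0.19,-0.38,0,0,0,0],[0.225,-0.45,0,0,0,0],[0.26,-0.52,0,0,0,0],[0.295,-0.59,0,0,0,0],[0.33,-0.66,0,0,0,0.0],[0.36,-0.72,0,0,0,0],[0.4,-0.79,0,0,0,0]], jaw=-1)

```text
clock: 1.1
position: [329.6, 284.2, 231.2]
ee_rot: [0.991, -0.137, -0.0, 0.0]
contact_force: [1.2, 0.2, -0.8]
gripper_width: 0.4
```

>>> step_arm(series=[[0.03,-0.07,0,0,0,0.02],[0.065,-0.14,0,0,0,0.04],[0.1,-0.21,0,0,0,0.06],[0.14,-0.28,0,0,0,0.08],[0.175,-0.35,0,0,0,0.1],[0.21,-0.42,0,0,0,0.12],[0.245,-0.49,0,0,0,0.14],[0.28,-0.56,0,0,0,0.15],[0.315,-0.63,0,0,0,0.15],[0.35,-0.7,0,0,0,0.15],[0.385,-0.787,0,0,0,0.15],[0.385,-0.787,0,0,0,0.15]])

```text
clock: 2.1
position: [484.8, -33.6, 230.6]
ee_rot: [1.0, -0.023, -0.0, 0.001]
contact_force: [0.5, 2.0, 1.2]
gripper_width: -0.3
```

```bash
python3 - <<'E'
from bench import arm
from h import *
d=arm.get_image("scene");s=arm.read_state();print(s["position"],s["ee_rot"])
cv2.imwrite("pics/sc1.png",cv2.resize(d["image"][80:260,150:350,::-1],None,fx=3.2,fy=3.2,interpolation=cv2.INTER_CUBIC))
d=arm.get_image("top")
cv2.imwrite("pics/top1.png",cv2.resize(d["image"][95:225,200:320,::-1],None,fx=4.6,fy=4.6,interpolation=cv2.INTER_CUBIC))
E
```

```text
[483.87168568 -31.87132485 230.49474204] [ 9.99750415e-01 -2.23252545e-02 -7.96267527e-04  2.39893425e-04]
```

View pics/sc1.png

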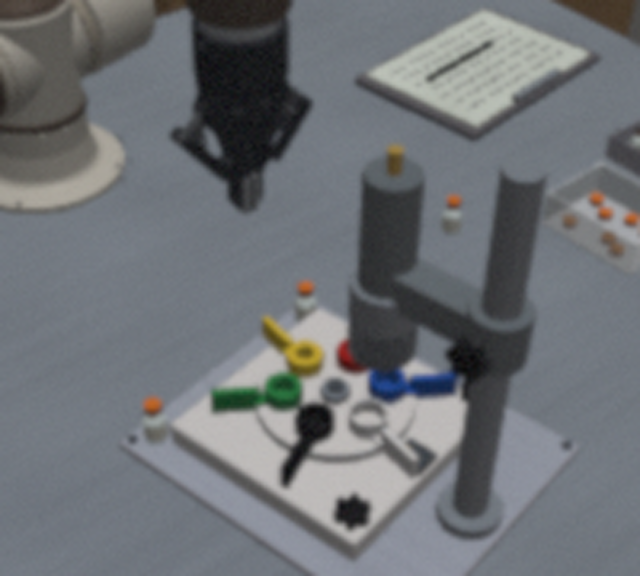

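View pics/top1.png

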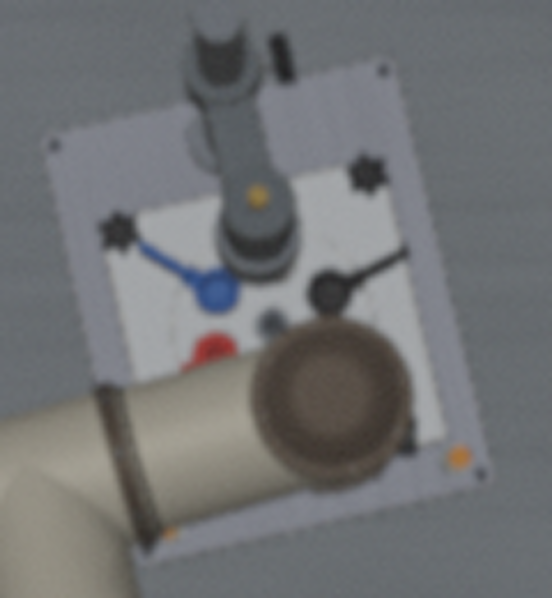

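The fingers are shut and high, in front of the capper. The gap between yellow and green is free, and the vials stand clear. I'll descend.

>>> step_arm(series=[[0,0,-0.04,0,0,0],[0,0,-0.1,0,0,0],[0,0,-0.16,0,0,0],[0,0,-0.21,0,0,0],[0,0,-0.26,0,0,0],[0,0,-0.3,0,0,0],[0,0,-0.33,0,0,0],[0,0,-0.36,0,0,0],[0,0,-0.38,0,0,0],[0,0,-0.4,0,0,0],[0,0,-0.42,0,0,0],[0,0,-0.43,0,0,0]])

```text
clock: 3.2
position: [483.2, -28.9, 58.6]
ee_rot: [1.0, -0.019, -0.0, 0.0]
contact_force: [-0.4, -0.3, 0.2]
gripper_width: -0.5
```

```bash
python3 - <<'E'
from bench import arm
from h import *
d=arm.get_image("scene");s=arm.read_state();print(s["position"],s["ee_rot"],s["contact_force"])
cv2.imwrite("pics/sc2.png",cv2.resize(d["image"][100:260,170:340,::-1],None,fx=3.5,fy=3.5,interpolation=cv2.INTER_CUBIC))
for n,p in dict(yel=(583.5-98,-4.4+3,65),tcp=s["position"]).items():print(n,((proj(d,p)-[170,100])*3.5).round())
E
```

```text
[482.90314418 -29.11677235  58.18123579] [ 9.99809328e-01 -1.95058010e-02 -8.98218618e-04  1.57618650e-04] [ 0.0920466  -0.4933833  -0.47102475]
yel [229. 294.]
tcp [203. 311.]
```

View pics/sc2.png

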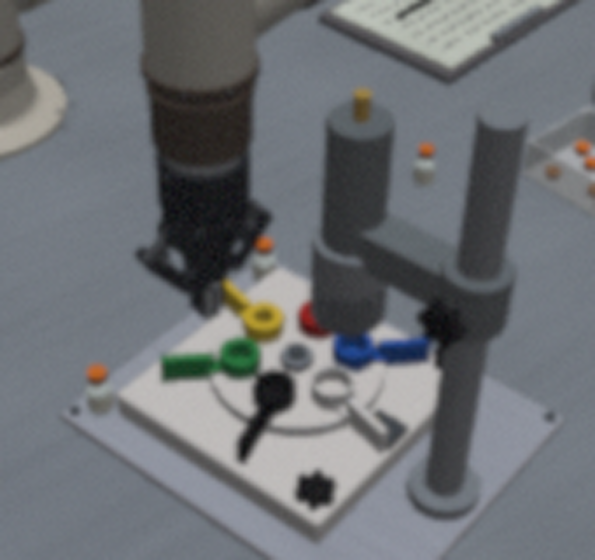

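The finger stands about 10 mm behind the yellow tab, as planned. I'll compute the arc rows.

```bash
cat > arc.py <<'E'
import numpy as np,sys
c=np.array([583.5,-4.4])
p0=np.array(eval(sys.argv[1]));f0=float(sys.argv[2]);f1=float(sys.argv[3]);n=int(sys.argv[4]);r=float(sys.argv[5])
for f in np.linspace(f0,f1,n+1)[1:]:
    a=np.radians(f);p=c+r*np.array([np.cos(a),np.sin(a)])
    print(round(f,1),((p-p0)/400).round(3),"abs",p.round(1))
E
python3 arc.py "(483.57,-29.26)" 193.8 160 12 103
```

```text
191.0 [-0.003  0.013] abs [482.4 -24. ]
188.2 [-0.005  0.026] abs [481.5 -19. ]
185.4 [-0.007  0.038] abs [480.9 -14. ]
182.5 [-0.007  0.051] abs [480.6  -9. ]
179.7 [-0.008  0.063] abs [480.5  -3.9]
176.9 [-0.007  0.076] abs [480.7   1.2]
174.1 [-0.006  0.089] abs [481.    6.2]
171.3 [-0.005  0.101] abs [481.7  11.2]
168.4 [-0.002  0.114] abs [482.6  16.2]
165.6 [0.    0.126] abs [483.7  21.2]
162.8 [0.004 0.138] abs [485.1  26. ]
160.0 [0.008 0.15 ] abs [486.7  30.8]
```

>>> step_arm(series=[[-0.003,0.013,0,0,0,0],[-0.005,0.026,0,0,0,0],[-0.007,0.038,0,0,0,-0.03],[-0.007,0.051,0,0,0,-0.06],[-0.008,0.063,0,0,0,-0.09],[-0.007,0.076,0,0,0,-0.12]])

```text
clock: 3.75
position: [481.0, 1.6, 60.0]
ee_rot: [0.993, -0.115, 0.001, -0.0]
contact_force: [1.0, -1.9, -0.3]
gripper_width: -0.1
```

```bash
python3 - <<'E'
from bench import arm
from h import *
d=arm.get_image("scene");s=arm.read_state();print(s["position"],s["ee_rot"],s["contact_force"])
cv2.imwrite("pics/sc3.png",cv2.resize(d["image"][100:260,170:340,::-1],None,fx=3.5,fy=3.5,interpolation=cv2.INTER_CUBIC))
E
```

```text
[481.34378146   2.29306603  60.03067307] [ 9.93363523e-01 -1.15013304e-01  8.66559562e-04 -3.15147939e-04] [0.68241144 0.45495389 0.11846377]
```

View pics/sc3.png

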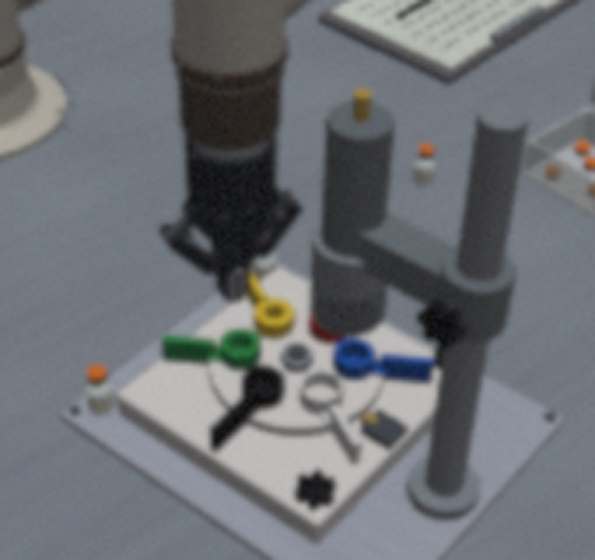

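It is turning clockwise with about 2 N at the tab. Next stretch goes up to just before the bump.

```bash
python3 arc.py "(480.77,1.14)" 176.9 155 8 103
```

```text
174.2 [0.001 0.012] abs [481.    6.1]
171.4 [0.002 0.025] abs [481.7  11. ]
168.7 [0.004 0.037] abs [482.5  15.8]
166.0 [0.007 0.049] abs [483.6  20.6]
163.2 [0.01  0.061] abs [484.9  25.3]
160.5 [0.014 0.072] abs [486.4  30. ]
157.7 [0.019 0.084] abs [488.2  34.6]
155.0 [0.023 0.095] abs [490.2  39.1]
```

>>> step_arm(series=[[0.001,0.012,0,0,0,-0.03],[0.002,0.025,0,0,0,-0.06],[0.004,0.037,0,0,0,-0.09],[0.007,0.049,0,0,0,-0.12],[0.01,0.061,0,0,0,-0.15],[0.014,0.072,0,0,0,-0.18],[0.019,0.084,0,0,0,-0.21],[0.023,0.095,0,0,0,-0.24]])

```text
clock: 4.47
position: [489.2, 38.4, 59.7]
ee_rot: [0.954, -0.298, -0.001, 0.001]
contact_force: [-0.8, -11.5, 3.2]
gripper_width: -0.0
```

```bash
python3 - <<'E'
from bench import arm
from h import *
d=arm.get_image("scene");s=arm.read_state();print(s["position"],s["ee_rot"],s["contact_force"])
cv2.imwrite("pics/sc4.png",cv2.resize(d["image"][100:260,170:340,::-1],None,fx=3.5,fy=3.5,interpolation=cv2.INTER_CUBIC))
d=arm.get_image("top")
cv2.imwrite("pics/top4.png",cv2.resize(d["image"][95:225,200:320,::-1],None,fx=4.6,fy=4.6,interpolation=cv2.INTER_CUBIC))
for n,v in tabs(d).items():
    v0=v[0]-[583.3,-4.3];print(n,np.degrees(np.arctan2(v0[1],v0[0])),v[1])
E
```

```text
[489.10046525  38.50464753  59.67958029] [ 9.54265315e-01 -2.98955501e-01 -9.12987319e-04  1.57602452e-03] [-0.43133418 -4.68570285  1.42919376]
blue 23.244353576765953 6
red 85.1100514532946 84
green -156.02993871464915 48
```

View pics/sc4.png

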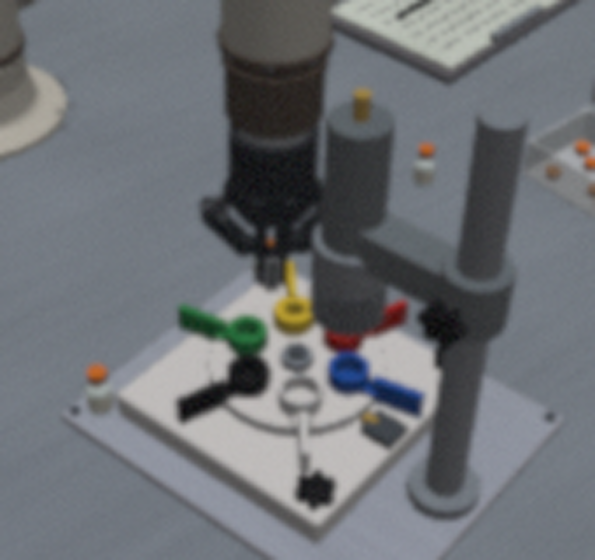

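View pics/top4.png

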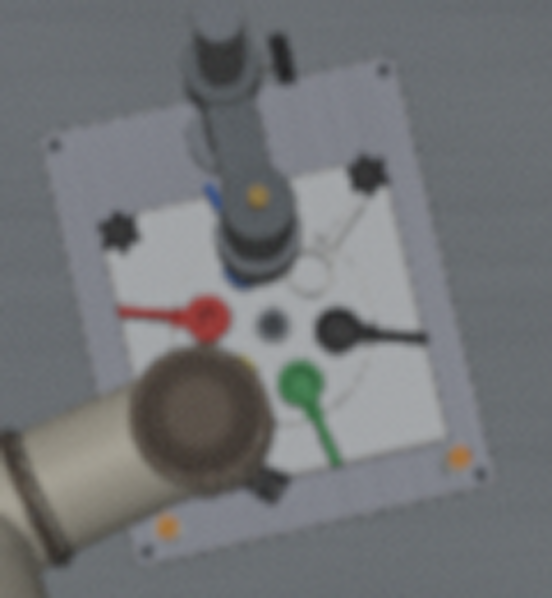

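The red tab at 85° and green at −156° put the plate at about +12.5°, and the bump is just ahead. I'll push slowly through it.

```bash
python3 arc.py "(489.97,39.14)" 155 145 8 103
```

```text
153.8 [0.003 0.005] abs [491.1  41.2]
152.5 [0.005 0.01 ] abs [492.1  43.2]
151.2 [0.008 0.015] abs [493.2  45.1]
150.0 [0.011 0.02 ] abs [494.3  47.1]
148.8 [0.014 0.025] abs [495.4  49. ]
147.5 [0.017 0.03 ] abs [496.6  50.9]
146.2 [0.02  0.034] abs [497.9  52.8]
145.0 [0.023 0.039] abs [499.1  54.7]
```

>>> step_arm(series=[[0.003,0.005,0,0,0,-0.01],[0.005,0.01,0,0,0,-0.02],[0.008,0.015,0,0,0,-0.04],[0.011,0.02,0,0,0,-0.05]])

```text
clock: 4.9
position: [491.7, 44.3, 59.6]
ee_rot: [0.942, -0.336, -0.002, 0.003]
contact_force: [-2.1, -6.8, 2.8]
gripper_width: 0.4
```

>>> step_arm(series=[[0.003,0.005,0,0,0,-0.01],[0.006,0.01,0,0,0,-0.02],[0.009,0.014,0,0,0,-0.04]])

```text
clock: 5.15
position: [497.1, 52.2, 59.5]
ee_rot: [0.931, -0.365, -0.001, 0.001]
contact_force: [-1.8, -0.9, 0.9]
gripper_width: 0.1
```

```bash
cat > look.py <<'E'
from bench import arm
from h import *
import sys
d=arm.get_image("scene");s=arm.read_state();print(s["clock"],s["position"],s["contact_force"])
k=sys.argv[1]
cv2.imwrite(f"pics/sc{k}.png",cv2.resize(d["image"][100:260,170:340,::-1],None,fx=3.5,fy=3.5,interpolation=cv2.INTER_CUBIC))
d=arm.get_image("top")
cv2.imwrite(f"pics/top{k}.png",cv2.resize(d["image"][95:225,200:320,::-1],None,fx=4.6,fy=4.6,interpolation=cv2.INTER_CUBIC))
for n,v in tabs(d).items():
    v0=v[0]-[583.3,-4.3];print(n,np.degrees(np.arctan2(v0[1],v0[0])),v[1])
E
python3 look.py 5
```

```text
5.2 [497.91476872  52.86416056  59.63586221] [-0.06883514  0.63131985 -0.27024501]
red 74.64410983821114 80
yellow 137.25959288934123 6
green -165.4560190746729 43
```

View pics/top5.png

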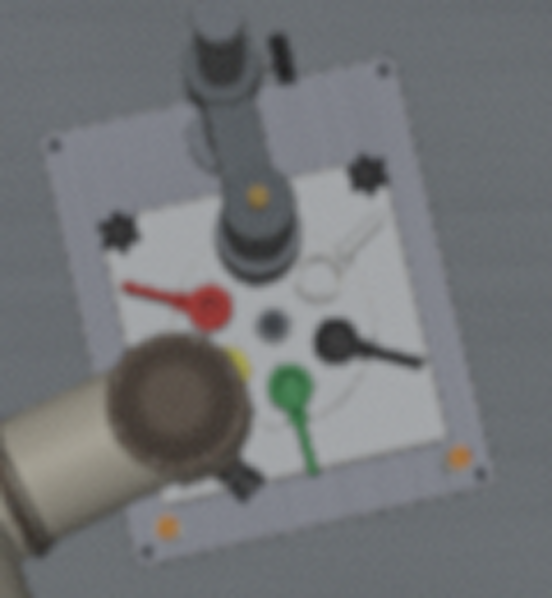

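The force dropped from 7 N to about 0 and the plate is near +2°, so it seems to have gone over the bump. I'll let it settle and look again.

>>> step_arm(series=[[0,0,0,0,0,0],[0,0,0,0,0,0],[0,0,0,0,0,0],[0,0,0,0,0,0]])

```text
clock: 5.58
position: [498.1, 52.9, 59.4]
ee_rot: [0.931, -0.364, 0.0, -0.0]
contact_force: [-0.6, 0.1, 0.0]
gripper_width: -0.1
```

```bash
python3 look.py 6
```

```text
5.6333 [498.07130419  52.87239433  59.41098058] [0.0102421  0.51410469 0.88127109]
red 73.67166207141098 82
yellow 137.48353038915502 7
green -166.8469737685787 45
```

Red and green now give about +1.2° with no contact force. I'll back off from the tab, go up and move clear.

>>> step_arm(series=[[-0.006,-0.008,0,0,0,0],[-0.012,-0.016,0,0,0,0],[-0.018,-0.024,0,0,0,0],[-0.018,-0.024,0.04,0,0,0],[-0.018,-0.024,0.1,0,0,0],[-0.018,-0.024,0.17,0,0,0],[-0.018,-0.024,0.24,0,0,0],[-0.018,-0.024,0.31,0,0,0],[-0.018,-0.024,0.37,0,0,0],[-0.018,-0.024,0.41,0,0,0],[-0.018,-0.024,0.43,0,0,0]])

```text
clock: 6.6
position: [491.4, 43.0, 234.0]
ee_rot: [0.931, -0.364, 0.002, -0.001]
contact_force: [-0.0, -0.2, -0.1]
gripper_width: -0.2
```

>>> step_arm(series=[[-0.03,0.03,0,0,0,0],[-0.07,0.1,0,0,0,0],[-0.1,0.17,0,0,0,0],[-0.13,0.24,0,0,0,0],[-0.17,0.32,0,0,0,0],[-0.21,0.4,0,0,0,0],[-0.25,0.47,0,0,0,0],[-0.29,0.55,0,0,0,0],[-0.33,0.62,0,0,0,0],[-0.36,0.68,0,0,0,0],[-0.38,0.72,0,0,0,0],[-0.38,0.72,0,0,0,0]])

```text
clock: 7.6
position: [337.4, 333.1, 230.3]
ee_rot: [0.932, -0.363, -0.0, 0.001]
contact_force: [0.1, -0.9, -1.0]
gripper_width: -0.1
```

```bash
python3 look.py 7; python3 - <<'E'
from bench import arm
from h import *
d=arm.get_image("top");t=tabs(d);O={"blue":0,"red":1,"yellow":2,"green":3}
N=[n for n in t if n!="blue"];U=np.array([np.exp(1j*O[n]*np.pi/3) for n in N]);Q=np.array([t[n][0]@[1,1j] for n in N])
p=U-U.mean();q=Q-Q.mean();a=(q*p.conj()).sum()/(abs(p)**2).sum();print("blue dir",np.degrees(np.angle(a)),Q.mean()-a*U.mean())
cv2.imwrite("pics/full7.png",d["image"][...,::-1])
E
```

```text
7.65 [337.79566146 331.64525592 230.27851236] [ 0.12097485 -1.3245068  -1.29668447]
red 73.82403700075254 76
yellow 133.44231810160085 64
green -167.39653173812437 35
blue dir 14.513409535662747 (584.1320037936085-3.025232519744872j)
```

View pics/top7.png

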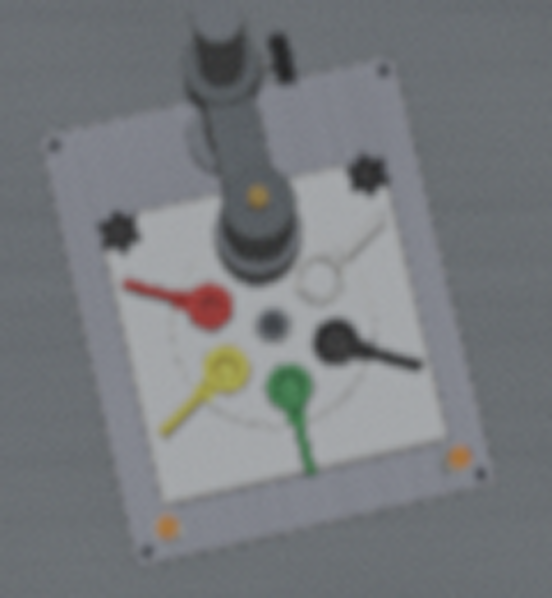

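View pics/sc7.png

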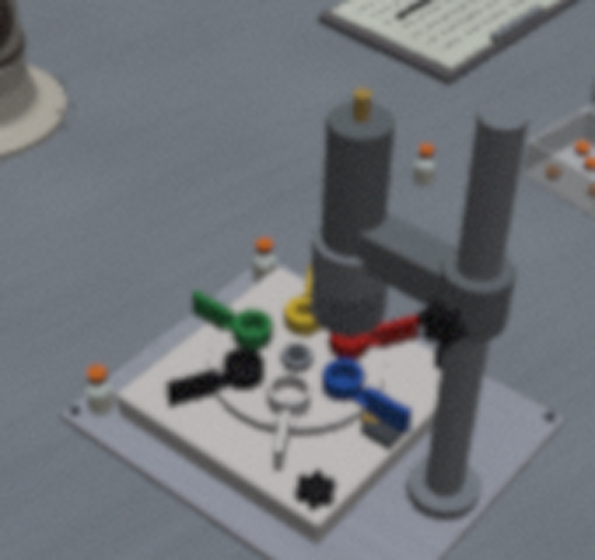

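View pics/full7.png

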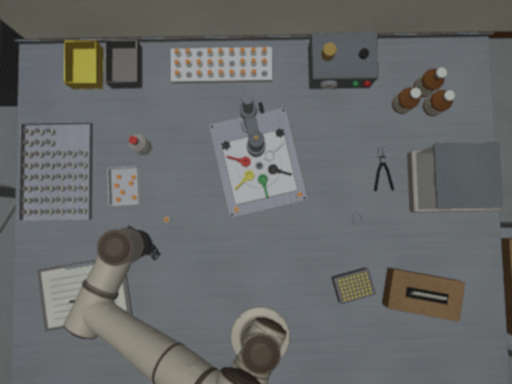

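The hand is clear and nothing was moved. To confirm the click-in angle, I'll cross-check it in the scene view, where the blue nest is visible.

```bash
python3 - <<'E'
from bench import arm
from h import *
d=arm.get_image("scene");im=d["image"]
cv2.imwrite("pics/z8.png",cv2.resize(im[160:255,200:300,::-1],None,fx=6,fy=6,interpolation=cv2.INTER_CUBIC))
f=lambda x,y:(170+x/3.5-.4,100+y/3.5-.4)
W=lambda x,y,z:ray(d,*f(x,y),z)[:2]@[1,1j]
ang=lambda a,b:np.degrees(np.angle(b-a))
B=W(344,374,80);G=W(253,325,80);Y=W(303,310,80);Wh=W(289,390,80);K=W(242,366,80);hub=W(297,355,72)
print("nests",B,G,hub,"blue dir G->B",ang(G,B),"Y->W",ang(Y,Wh)+60,"hub->B",ang(hub,B))
L=W(65,415,10);F=W(557,416,10)
# block corners z38: left (118,396), front(320,527)
print("block edge front-left..rear-left",ang(W(118,397,38),W(320,528,38)),"bed bolts",L,F)
E
```

```text
nests (632.0984611487033+4.585406229176385j) (540.1533371955024-18.712493053930984j) (585.1587879603509-6.688388117476109j) blue dir G->B 14.21886007755311 Y->W 13.863684965290695 hub->B 13.505280904780754
block edge front-left..rear-left 12.327168198773316 bed bolts (472.21791348224656-171.1395935880862j) (735.0609454632727+166.38523053334075j)
```

View pics/z8.png

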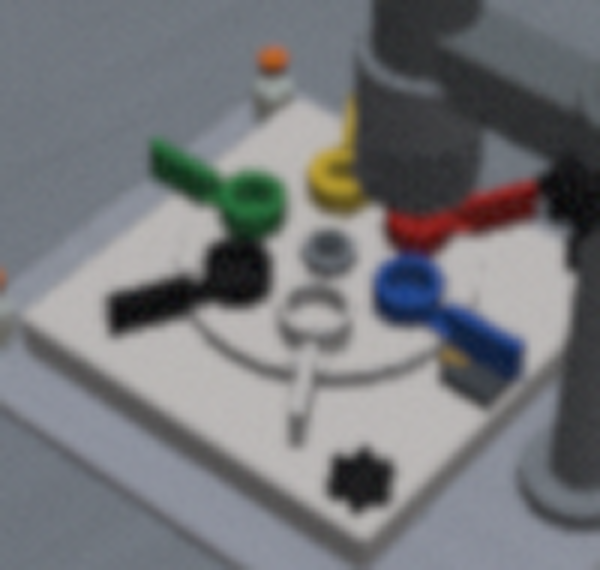

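Both views put the blue nest within about 1° (under 1 mm) of the crimp axis, inside the detent. Handing in.

```bash
python3 - <<'E'
from bench import arm
print(arm.job_done())
E
```

```text
the job is handed in; nothing more can be done
None
```

The blue nest is home under the crimping head. I shut the fingers and pushed the yellow tab clockwise, turning the plate about 45° from its start at about +46°. I then backed off, lifted the hand clear and handed the job in at about 7.7 s on the clock.

- **Force:** Pushing up to the detent bump peaked at about 12 N in the readings I took, against the 30 N limit. It fell to about 0 once the plate went over.
- **Final angle:** The views disagree slightly. They put the blue nest at 13.3–14.5° and the capper's own axis at 12.2–13.2°. That leaves the plate about +1° off (roughly 1 mm), 2.3° at the extremes. All of this is inside the 3.5° tolerance, and the plate moved about 1° further by itself after the push, as it does once past the bump.
- **Surroundings:** By eye in the last pictures, the vials, bottle, gauge, decapper and tub look upright and unmoved; I did not measure them. The hand was clear of everything.

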